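Set out the labelled sweet packs on a market stall

TASK

Set out the four sweet packs that have a coloured label, each in the display tray of its label's colour, standing upright and flat on the tray's floor inside the rim. Keep the packs upright all the while so the cakes are not tipped about, and leave the white-labelled pack and the red-capped jar where they stand.

Things in the scene. Friction and masses are not known exactly. Their poses are not given: they have to be found in the camera images.
- pack_red_mid (a point): Centre (half-way up, 26 mm above its underside) of the pack with the red label: a rigid closed clear-plastic sweet pack, 90 mm long (its x) by 56 mm wide (its y) by 52 mm tall (z up), white base, brown or cream cakes inside, a flat red label 50 x 28 mm on its top; 100 to 210 g. It stands loose on the table; grip it across its 56 mm width.
- pack_yellow_mid (a point): Centre (half-way up, 26 mm above its underside) of the pack with the yellow label: a rigid closed clear-plastic sweet pack, 90 mm long (its x) by 56 mm wide (its y) by 52 mm tall (z up), white base, brown or cream cakes inside, a flat yellow label 50 x 28 mm on its top; 100 to 210 g. It stands loose on the table; grip it across its 56 mm width.
- pack_green_mid (a point): Centre (half-way up, 26 mm above its underside) of the pack with the green label: a rigid closed clear-plastic sweet pack, 90 mm long (its x) by 56 mm wide (its y) by 52 mm tall (z up), white base, brown or cream cakes inside, a flat green label 50 x 28 mm on its top; 100 to 210 g. It stands loose on the table; grip it across its 56 mm width.
- pack_blue_mid (a point): Centre (half-way up, 26 mm above its underside) of the pack with the blue label: a rigid closed clear-plastic sweet pack, 90 mm long (its x) by 56 mm wide (its y) by 52 mm tall (z up), white base, brown or cream cakes inside, a flat blue label 50 x 28 mm on its top; 100 to 210 g. It stands loose on the table; grip it across its 56 mm width.
- pack_white_mid (a point): Centre (half-way up) of a pack of the same shape and size with a white label; it is not to be moved.
- tray_red: The red plastic display tray, fixed on the table; origin at the centre of its underside, on the table top. Outside 118 mm long (its x) by 82 mm wide (its y); rim 8 mm high, walls 3 mm thick, floor 3 mm thick, so the recess is 112 x 76 mm and 5 mm deep: a pack fits with its length along the tray's length, about 10 mm of room on each side.
- tray_yellow: The yellow plastic display tray, fixed on the table; origin at the centre of its underside, on the table top. Outside 118 mm long (its x) by 82 mm wide (its y); rim 8 mm high, walls 3 mm thick, floor 3 mm thick, so the recess is 112 x 76 mm and 5 mm deep: a pack fits with its length along the tray's length, about 10 mm of room on each side.
- tray_green: The green plastic display tray, fixed on the table; origin at the centre of its underside, on the table top. Outside 118 mm long (its x) by 82 mm wide (its y); rim 8 mm high, walls 3 mm thick, floor 3 mm thick, so the recess is 112 x 76 mm and 5 mm deep: a pack fits with its length along the tray's length, about 10 mm of room on each side.
- tray_blue: The blue plastic display tray, fixed on the table; origin at the centre of its underside, on the table top. Outside 118 mm long (its x) by 82 mm wide (its y); rim 8 mm high, walls 3 mm thick, floor 3 mm thick, so the recess is 112 x 76 mm and 5 mm deep: a pack fits with its length along the tray's length, about 10 mm of room on each side.
- jar_mid (a point): Centre (half-way up) of a small amber glass jar with a red cap, 56 mm across, 78 mm tall, standing loose near the far edge of the work; it is not to be moved.
Mind the look-alikes: they are no part of the job. Leave any pink or purple look-alike of the part that bears pack_red_mid alone.

How it is judged (in metres and radians):
At the end, for the whole second after the job is handed in: Each coloured-label pack is at rest, upright (0.05 rad), on the floor of its own colour's tray: centre within 18 mm of the tray's centre from above, underside no more than 2.5 mm above the tray floor. White-labelled pack and jar upright (0.1 rad), within 20 mm of their start (horizontal distance between pack_red_mid and tray_red below 0.018 m and z of pack_red_mid in the frame of tray_red between 0.026 and 0.0315 m and angle between each of pack_red_mid, pack_yellow_mid, pack_green_mid, pack_blue_mid's own z axis and vertical below 0.05 rad and linear speed of each of pack_red, pack_yellow, pack_green, pack_blue below 0.02 m/s and angular speed of each of pack_red, pack_yellow, pack_green, pack_blue below 0.2 rad/s and horizontal distance between pack_yellow_mid and tray_yellow below 0.018 m and z of pack_yellow_mid in the frame of tray_yellow between 0.026 and 0.0315 m and horizontal distance between pack_green_mid and tray_green below 0.018 m and z of pack_green_mid in the frame of tray_green between 0.026 and 0.0315 m and horizontal distance between pack_blue_mid and tray_blue below 0.018 m and z of pack_blue_mid in the frame of tray_blue between 0.026 and 0.0315 m and distance of each of pack_white_mid, jar_mid from where it was at the start of the episode below 0.02 m and angle between each of pack_white_mid, jar_mid's own z axis and vertical below 0.1 rad); the robot touches nothing.
It fails at once if a coloured-label pack is tipped by more than 0.7 rad (angle between any of pack_red_mid, pack_yellow_mid, pack_green_mid, pack_blue_mid's own z axis and vertical above 0.7 rad).
It fails at once if the white-labelled pack is pushed more than 20 mm from its place or knocked over (distance of pack_white_mid from where it was at the start of the episode above 0.02 m or angle between pack_white_mid's own z axis and vertical above 0.5 rad).
It fails at once if the jar is pushed more than 20 mm from its place or knocked over (distance of jar_mid from where it was at the start of the episode above 0.02 m or angle between jar_mid's own z axis and vertical above 0.5 rad).
It also fails if it takes over 96 s, if anything falls off the work surface, if the arm or the gripper's body presses on something with over 40 N, if the wrist force passes 120 N, or if a joint passes its speed limit or range.

ROBOT

A 7-joint arm with a two-finger parallel gripper is mounted at the origin on the work surface. World frame = base frame: x ahead of the robot, y to its left, z up, the work surface at z = 0. Lengths are in m, angles in degrees, forces in N, time in s.
With the tool pointing down it reaches from about 0.4 to 0.85 m from the base axis. Payload 4.5 kg.
Tool frame: the origin (TCP) lies on the centre line of the jaws, within the pads' length; the fingertips stand tip_reach ahead of it and the grasp point (between the pads) lies 8 mm behind it (tip_reach is the distance from the TCP to the fingertips, in m); z points along the fingers, y is the line along which they close (so a half turn about z gives the same grasp; the last joint's range is limited). The gripper opens to 85 mm and grips with 20 to 120 N. Pads are 22 mm wide; open, the fingers measure 114 mm over their backs; the gripper's body (76 mm by 85 mm) begins 54 mm behind the grasp point. The pads swing forward as they close: fully open they stand 13 mm farther back than shut.
Start: joints at [73.728, 39.483, -11.15, 89.685, 9.013, 51.709, -12.324], TCP at [0.195, -0.594, 0.242] pointing down, gripper open.
Joint ranges: [-172.22, 172.22], [-26.19, 119.32], [-84.43, 86.54], [7.71, 146.69], [-57.33, 237.33], [2.42, 119.75], [-152.13, 152.13]. Speed limits (degrees/s): [147.25, 147.25, 180, 180, 180, 180, 180].

INTERFACE

Orientations are given as a 3x3 rotation matrix whose columns are the frame's x, y, z axes.
In Python, from cell import get_obs, read_camera, sign_off, tip_reach gives the robot as it stands.
- The arm moves only by the tool carry_out, never from a script. Its argument "increments" is text: rows parted by semicolons, each of 6 numbers parted by spaces: the shift along the tool's x, y, z in mm, then the turn, a rotation vector about the tool's x, y, z in degrees. A call has 1 to 10 rows; each row is the pose to reach, as a shift and turn from the pose commanded when the call began, along the tool's axes at that moment; what a row does not reach only later rows make up. A row lasts 1/10 s, in which the tool goes at most 50 mm and 8.59 degrees, less where a joint would pass 70% of its speed; a pose out of reach is approached as far as the arm can. A call with a gripper value outside its range is refused whole. "hand" is the finger opening in mm, from 0 to 85.4, set as the call begins (left out, the last holds). The fingers move at their own pace and stop on an object; "newtons" is the grip in N (left out, the last holds). Time passes only in rows, so rows that repeat a pose let the fingers close. It gives the time, the measured TCP pose, the force, the opening and the grip force at its end, in the units of the state.
- get_obs(): the state, without advancing time (a new reading comes with each control period).
- read_camera(name): name is "scene" or "top"; returns a dict with "color" (420x560x3 uint8, red, green, blue), "depth" (420x560 float32, m along the optical axis (not along the pixel's ray), 0 where there is no reading), "K" (3x3 intrinsics, pixels), "distortion" ([k1, k2, p1, p2, k3] as OpenCV has them; the pictures are not rectified), "rvec" (rotation vector, rad) and "tvec" (3), from world to camera coordinates, as OpenCV has them. Camera axes: x right, y down, z forward; pixel columns grow to the right and rows downward; lengths in m; the calibration is good to about 2 mm. A picture is of the moment at which its call begins.
- sign_off(): hands the job in; it is judged then, once.
The state is a dict: "clock": time; "joint_pos": joint angles; "qvel": joint speeds; "joint_torque": joint torques, N m; "tool_pos": TCP position; "eef_rot": TCP orientation; "ft_force": force on the tool from outside, world axes, zero at the start; "moment": the same for the moment, N m; "width": opening from 0.0 (shut) to 1.0 (fully open); "grip_force": force on a finger pad.
Only numpy, scipy, OpenCV 4.12 (cv2) and the standard library are available. Lean on these libraries where they do the work, as an engineer would, in place of code of your own. Each camera call takes 0.05 s, during which the arm holds its last target. There are 200 camera calls.

## Working session

There is one attempt and no reset: what is moved stays moved. The work goes in short steps, Python scripts to look and compute and a tool call to move; the robot and the scene stay as the last step left them, time stands still between calls to the robot, and variables do not carry over. Pictures are saved under pics/ and viewed, at most 14 in all, crops included, and the job is handed in when it is done.

Besides the shell and the picture viewer there is one more tool, called by a JSON object that holds its "method" and its "body", one argument or row to a line. carry_out: Moves the arm, as the interface text tells. Its arguments: {"type":"object","properties":{"increments":{"type":"string"},"hand":{"type":"number"},"newtons":{"type":"number"}},"required":["increments"]}

```bash
ls; mkdir -p pics; python3 - <<'E'
from cell import *
import cv2,numpy as np
o=get_obs();print({k:np.round(v,3).tolist() for k,v in o.items()}); print(tip_reach)
for n in("scene","top"):
    c=read_camera(n);cv2.imwrite(f"pics/{n}0.png",c["color"][...,::-1]);np.savez(f"{n}0.npz",**c)
    R=cv2.Rodrigues(c["rvec"])[0];print(n,c["K"].round(1).tolist(),c["distortion"],(-R.T@c["tvec"].ravel()).round(3),R.round(2).tolist())
E
```

```text
pics
{'clock': 0.0, 'joint_pos': [73.727, 39.534, -11.145, 89.746, 9.012, 51.711, -12.324], 'qvel': [-0.042, -0.107, 0.103, 0.081, 0.026, -0.025, -0.045], 'joint_torque': [-0.0, -53.963, -1.267, -15.855, 0.009, 0.009, -0.0], 'tool_pos': [0.195, -0.593, 0.241], 'eef_rot': [[0.95, 0.313, -0.001], [0.313, -0.95, 0.002], [-0.0, -0.002, -1.0]], 'ft_force': [-0.17, 0.066, 0.05], 'moment': [0.02, -0.012, 0.031], 'grip_force': 0.0, 'width': 1.002}
0.011
scene [[513.1, 0.0, 283.6], [0.0, 513.1, 213.7], [0.0, 0.0, 1.0]] [-0.00502226  0.          0.          0.          0.        ] [1.036 1.076 1.119] [[-0.88, 0.47, -0.02], [0.32, 0.57, -0.75], [-0.35, -0.67, -0.66]]
top [[420.3, 0.0, 280.5], [0.0, 420.3, 210.0], [0.0, 0.0, 1.0]] [-0.09750815  0.          0.          0.          0.        ] [0.434 0.01  1.219] [[-0.02, -1.0, 0.01], [-1.0, 0.02, -0.06], [0.06, -0.01, -1.0]]
```

View pics/top0.png

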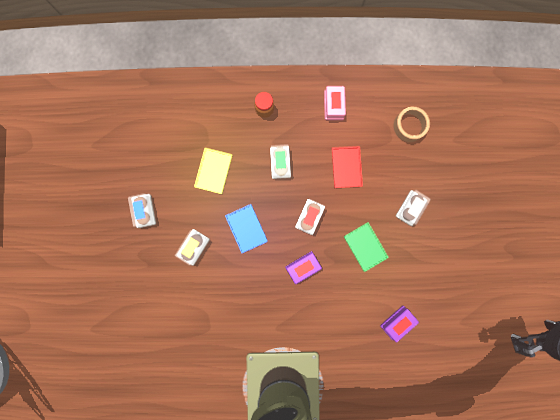

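View pics/scene0.png

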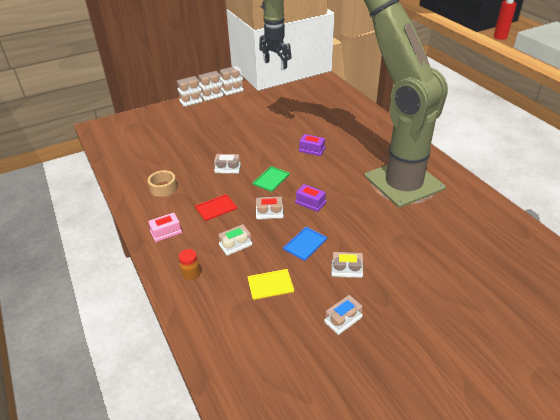

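The top view shows the yellow tray (213,171), red tray (347,167), blue tray (246,228) and green tray (366,247). The labelled packs are green (280,162), blue (142,210), yellow (192,247) and white (413,208).

Four things could be the red pack: the clear, white-based one (310,217), pink (336,102), purple (304,268) and purple (400,324). Only (310,217) fits the clear pack with a white base, so I'll check it in an enlarged crop.

```bash
cat > h.py <<'E'
import cv2,numpy as np
def ray(c,px,z):
    u=cv2.undistortPoints(np.float64(px).reshape(-1,1,2),c["K"],c["distortion"]).reshape(-1,2)
    R=cv2.Rodrigues(c["rvec"])[0];o=-R.T@c["tvec"].ravel();d=np.c_[u,np.ones(len(u))]@R
    return o+d*((z-o[2])/d[:,2])[:,None]
HUE=dict(red=(172,6),yellow=(22,35),green=(50,75),blue=(98,118))
def mask(c,n):
    h=cv2.cvtColor(c["color"],cv2.COLOR_RGB2HSV);a,b=HUE[n];H=h[...,0]
    m=((H>=a)&(H<=b)) if a<b else ((H>=a)|(H<=b))
    return (m&(h[...,1]>150)&(h[...,2]>110)).astype(np.uint8)
def blobs(c,n,zs):
    out=[]
    for k in cv2.findContours(mask(c,n),cv2.RETR_EXTERNAL,cv2.CHAIN_APPROX_NONE)[0]:
        if cv2.contourArea(k)<60: continue
        z=zs[1] if cv2.contourArea(k)>500 else zs[0]
        p=ray(c,k,z);r=cv2.minAreaRect((p[:,:2]*1000).astype(np.float32))
        b=cv2.boxPoints(r);e=b[1]-b[0];f=b[2]-b[1];e=e if np.hypot(*e)>np.hypot(*f) else f
        out.append((k.reshape(-1,2).mean(0).round(),np.round(r[0],1),np.round(sorted(r[1]),1),round(np.degrees(np.arctan2(e[1],e[0]))%180,1)))
    return out
E
python3 - <<'E'
from h import *
for n in("top","scene"):
    c=dict(np.load(n+"0.npz"))
    for k in HUE:
        for b in blobs(c,k,(.052,.008)): print(n,k,*b)
c=dict(np.load("top0.npz"))
print([ (p,c["depth"][p[1],p[0]]) for p in [(310,217),(347,167)]])
cv2.imwrite("pics/crop.png",cv2.resize(c["color"][90:350,120:440,::-1],(736,598),interpolation=cv2.INTER_CUBIC))
E
```

```text
top red [402. 326.] [ 178.3 -336. ] [26.1 49. ] 132.7
top red [347. 167.] [ 633.4 -200.1] [ 86.1 122.1] 2.4
top red [336. 100.] [ 820.4 -166.4] [20.1 44.8] 178.1
top red [264. 100.] [818.6  39.3] [48.4 52.9] 179.1
scene red [187. 256.] [809.2  20.7] [53.7 60.3] 60.8
scene red [163. 220.] [ 820.1 -165.3] [24.4 47.4] 179.3
scene red [268. 201.] [489.9 -86.3] [27.6 49.3] 158.6
scene red [215. 207.] [ 635.  -195.6] [ 93.4 122.6] 2.3
scene red [310. 191.] [345.8 -63.5] [27.2 48.1] 119.8
scene red [505.  19.] [-1352.5  -840.8] [ 78. 601.] 39.4
scene yellow [270. 284.] [629.9 194.6] [ 90.1 119.6] 164.7
scene yellow [347. 258.] [407.8 250.8] [27.8 49.1] 150.7
scene green [234. 233.] [649.5  -3.3] [24.7 47.4] 2.0
scene green [270. 179.] [ 428.1 -191.8] [ 79.5 113.9] 29.3
scene blue [344. 307.] [515.3 396.7] [26.4 48.5] 10.8
scene blue [304. 243.] [461.9  99.8] [ 83.7 121.3] 23.9
[((310, 217), np.float32(1.1671965)), ((347, 167), np.float32(1.2250565))]
```

View pics/crop.png

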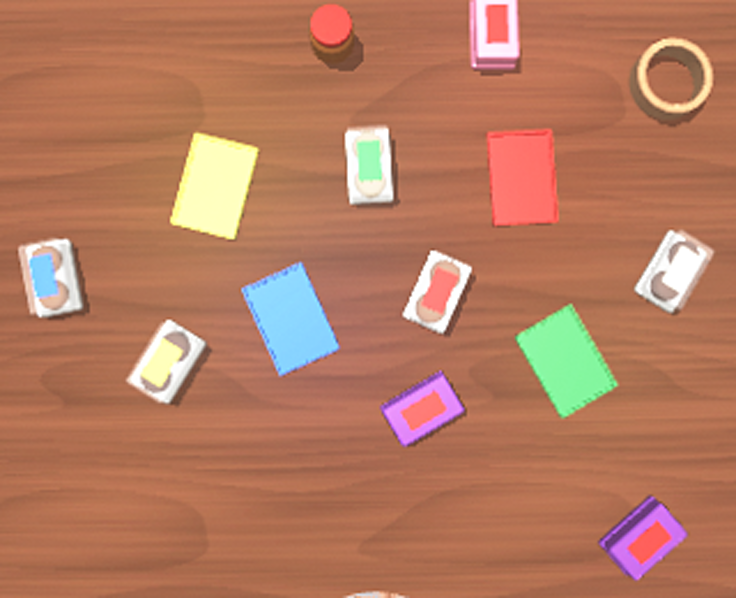

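The crop confirms it: the red-labelled clear pack on a white base is at crop (438,292). The pink and purple boxes are solid-coloured look-alikes. Next I'll loosen the thresholds for the top camera and compare the two views.

```bash
sed -i 's/def mask(c,n):/def mask(c,n,s=150):/; s/>150)/>s)/; s/def blobs(c,n,zs):/def blobs(c,n,zs,s=150):/; s/mask(c,n),cv2/mask(c,n,s),cv2/' h.py
python3 - <<'E'
from h import *
c=dict(np.load("top0.npz"))
h=cv2.cvtColor(c["color"],cv2.COLOR_RGB2HSV)
for p in [(213,171),(347,167),(246,228),(366,247),(280,160),(140,209),(191,247),(311,217)]: print(p,h[p[1],p[0]])
for k,s in dict(red=140,yellow=90,green=90,blue=110).items():
    for b in blobs(c,k,(.052,.008),s): print(k,*b)
E
```

```text
(213, 171) [ 30  65 255]
(347, 167) [  1 145 255]
(246, 228) [100 116 255]
(366, 247) [ 67 117 247]
(280, 160) [ 68  92 252]
(140, 209) [100 121 255]
(191, 247) [ 30  67 255]
(311, 217) [  1 129 255]
red [402. 326.] [ 178.3 -336. ] [26.1 49. ] 132.7
red [347. 167.] [ 633.4 -200. ] [ 86.1 122.2] 2.3
red [336. 100.] [ 818.9 -167.2] [23.  47.2] 179.6
red [264. 100.] [818.6  39.3] [48.4 52.9] 179.1
yellow [214. 168.] [621.8 184.1] [ 83.1 116.9] 164.7
green [366. 247.] [ 399.  -248.6] [ 82.8 118.1] 29.0
green [280. 160.] [648.8  -6. ] [25.2 42.6] 179.0
blue [246. 227.] [458.7  96.1] [ 81.1 117.9] 23.4
blue [138. 209.] [515.5 395.4] [24.6 46.3] 11.6
```

```bash
sed -i 's/>500 else/>400 else/' h.py
python3 - <<'E'
from h import *
c=dict(np.load("top0.npz"));HUE.update(yellow=(25,35))
for k,s in dict(red=110,yellow=45,green=75,blue=95).items():
    for b in blobs(c,k,(.052,.008),s): print("top",k,*b)
    
s=dict(np.load("scene0.npz"))
for k,t in dict(red=185,yellow=150,green=140,blue=150).items():
    for b in blobs(s,k,(.052,.008),t): 
        if b[0][0]<400: print("scene",k,*b)
# white base outlines, top cam
h=cv2.cvtColor(c["color"],cv2.COLOR_RGB2HSV)
for n,(x,y) in dict(red=(310,217),yellow=(192,247),green=(280,162),blue=(142,210),white=(413,208)).items():
    m=((h[...,2]>120)&((h[...,1]<70))).astype(np.uint8);m2=np.zeros_like(m);m2[y-24:y+24,x-24:x+24]=m[y-24:y+24,x-24:x+24]
    p=ray(c,cv2.findNonZero(m2),.026)[:,:2]*1000
    r=cv2.minAreaRect(p.astype(np.float32));print("base",n,np.round(r[0]),np.round(r[1]),r[2])
E
```

```text
top red [402. 326.] [ 178.3 -336. ] [26.1 49. ] 132.7
top red [304. 268.] [345.3 -65.2] [25.6 48.4] 119.7
top red [267. 254.] [384.2  36.2] [ 46.9 132.8] 89.0
top red [276. 230.] [456.9  11.7] [ 80.6 102.3] 14.7
top red [311. 216.] [489.  -87.6] [28.5 49.4] 156.1
top red [347. 167.] [ 633.4 -200. ] [ 86.1 122.2] 2.3
top red [336. 100.] [ 818.9 -166.8] [26.2 47.3] 179.5
top red [264. 100.] [818.6  39.3] [48.4 52.9] 179.1
top yellow [283. 381.] [ 4.8 -0.5] [195.1 203.4] 89.1
top yellow [190. 248.] [407.3 250. ] [29.6 52.6] 147.1
top yellow [213. 170.] [629.  190.8] [ 85.2 121.3] 164.4
top green [366. 247.] [ 399.  -248.6] [ 82.8 118.1] 29.0
top green [280. 159.] [650.3  -6. ] [25.3 45.5] 179.0
top blue [246. 228.] [458.7  96.5] [ 82.2 118.2] 23.2
top blue [139. 210.] [515. 395.] [26.3 47.6] 11.6
scene red [187. 257.] [809.4  20.8] [46.3 61.5] 70.5
scene red [216. 207.] [ 634.6 -195.2] [ 90.2 120.6] 2.6
scene yellow [270. 284.] [629.7 194.7] [ 87.  119.3] 164.9
scene yellow [347. 258.] [407.8 250.8] [27.8 49.1] 150.7
scene green [234. 233.] [649.5  -3.4] [24.8 47.4] 2.0
scene green [270. 178.] [ 401.7 -244.5] [ 83.1 121.8] 28.9
scene blue [344. 307.] [515.3 396.7] [26.4 48.5] 10.8
scene blue [304. 243.] [461.9  99.8] [ 83.7 121.3] 23.9
base red [488. -86.] [57. 91.] 64.96577453613281
base yellow [408. 249.] [60. 93.] 57.104469299316406
base green [648.  -5.] [95. 56.] 2.162053346633911
base blue [514. 394.] [93. 67.] 11.454631805419922
base white [ 509. -384.] [64. 97.] 57.377193450927734
```

```bash
cat > plan.py <<'E'
import sys,numpy as np
from scipy.spatial.transform import Rotation as Ro
from cell import get_obs
# args: groups "x,y,z,a" (mm, deg); each printed relative to previous
o=get_obs();P=o["tool_pos"]*1000;R=o["eef_rot"]
print("t",round(float(o["clock"]),2),"tcp",P.round(1),"q",np.round(o["joint_pos"],0),"w",round(float(o["width"]),3))
for g in sys.argv[1:]:
    x,y,z,a=map(float,g.split(","));c,s=np.cos(np.radians(a)),np.sin(np.radians(a))
    T=np.array([[c,s,0],[s,-c,0],[0,0,-1.]]);p=np.array([x,y,z])
    print((R.T@(p-P)).round(1),np.degrees(Ro.from_matrix(R.T@T).as_rotvec()).round(1));P,R=p,T
E
python3 plan.py 649.5,-4.7,130,1 649.5,-4.7,24,1 649.5,-4.7,130,1 400,-247,130,29 400,-247,27,29 400,-247,130,29
```

```text
t 0.1 tcp [ 195.1 -593.2  241.5] q [ 74.  40. -11.  90.   9.  52. -12.] w 1.0
[ 615.6 -416.8  112.2] [-0.1  0.  17.2]
[  0.   0. 106.] [0. 0. 0.]
[   0.    0. -106.] [0. 0. 0.]
[-253.7  237.9    0. ] [  0.   0. -28.]
[  0.   0. 103.] [0. 0. 0.]
[   0.    0. -103.] [0. 0. 0.]
```

{"method": "carry_out", "body": {
  "increments": "615.6 -416.8 112.2 -0.1 0 17.2;615.6 -416.8 112.2 -0.1 0 17.2;615.6 -416.8 112.2 -0.1 0 17.2;615.6 -416.8 112.2 -0.1 0 17.2;615.6 -416.8 112.2 -0.1 0 17.2;615.6 -416.8 112.2 -0.1 0 17.2;615.6 -416.8 112.2 -0.1 0 17.2;615.6 -416.8 112.2 -0.1 0 17.2;615.6 -416.8 112.2 -0.1 0 17.2;615.6 -416.8 112.2 -0.1 0 17.2",
  "hand": 85,
  "newtons": 35
}}

```text
clock: 1.1
tool_pos: [0.4985, -0.2007, 0.1672]
eef_rot: [[1.0, 0.018, -0.0], [0.018, -1.0, -0.002], [-0.0, 0.002, -1.0]]
ft_force: [0.3, -0.6, -1.1]
width: 0.999
grip_force: 0.0
```

```bash
python3 plan.py 649.5,-4.7,130,1
```

```text
t 1.1 tcp [ 498.5 -200.7  167.2] q [ 17.  39.  -1. 109.   1.  31. -73.] w 0.999
[ 154.5 -193.4   36.8] [0.1 0.  0. ]
```

{"method": "carry_out", "body": {
  "increments": "150 -188 36 0 0 0;150 -188 36 0 0 0;150 -188 36 0 0 0;150 -188 36 0 0 0;150 -188 36 0 0 0;150 -188 36 0 0 0;150 -188 36 0 0 0;150 -188 36 0 0 0;150 -188 36 0 0 0"
}}

```text
clock: 2.0
tool_pos: [0.6435, -0.0143, 0.1316]
eef_rot: [[1.0, 0.015, -0.0], [0.015, -1.0, -0.003], [-0.0, 0.003, -1.0]]
ft_force: [0.0, -1.1, 0.1]
width: 0.995
grip_force: 0.0
```

```bash
python3 plan.py 649.5,-4.7,24,1
```

```text
t 2.0 tcp [643.5 -14.3 131.6] q [ -4.  49.   2.  92.  -3.  40. -90.] w 0.995
[  6.2  -9.8 107.5] [ 0.2  0.  -0.2]
```

{"method": "carry_out", "body": {
  "increments": "6 -10 0 0.2 0 0;6 -10 30 0.2 0 0;6 -10 60 0.2 0 0;6 -10 85 0.2 0 0;6 -10 100 0.2 0 0;6 -10 107 0.2 0 0;6 -10 107 0.2 0 0;6 -10 107 0.2 0 0;6 -10 107 0.2 0 0"
}}

```text
clock: 2.9
tool_pos: [0.6512, -0.002, 0.0258]
eef_rot: [[1.0, 0.017, 0.003], [0.017, -1.0, 0.002], [0.003, -0.002, -1.0]]
ft_force: [-0.5, 0.9, 0.7]
width: 0.995
grip_force: 0.0
```

```bash
python3 plan.py 649.5,-4.7,24,1
```

```text
t 2.9 tcp [651.2  -2.   25.8] q [ -5.  58.   2.  92.  -3.  30. -90.] w 0.995
[-1.8  2.6  1.7] [-0.1 -0.2  0. ]
```

{"method": "carry_out", "body": {
  "increments": "-2 2 1 0 0 0;-2 2 1 0 0 0"
}}

```text
clock: 3.1
tool_pos: [0.648, -0.0046, 0.0239]
eef_rot: [[1.0, 0.017, 0.0], [0.017, -1.0, 0.001], [0.001, -0.001, -1.0]]
ft_force: [0.7, 0.7, 0.4]
width: 0.995
grip_force: 0.0
```

{"method": "carry_out", "body": {
  "increments": "0 0 0 0 0 0;0 0 0 0 0 0;0 0 0 0 0 0;0 0 0 0 0 0;0 0 0 0 0 0;0 0 0 0 0 0",
  "hand": 45
}}

```text
clock: 3.7
tool_pos: [0.6484, -0.0039, 0.0237]
eef_rot: [[1.0, 0.018, 0.001], [0.018, -1.0, 0.002], [0.001, -0.002, -1.0]]
ft_force: [-0.8, 0.1, 4.6]
width: 0.648
grip_force: 37.9
```

{"method": "carry_out", "body": {
  "increments": "0 0 -10 0 0 0;0 0 -25 0 0 0;0 0 -50 0 0 0;0 0 -75 0 0 0;0 0 -95 0 0 0;0 0 -106 0 0 0;0 0 -106 0 0 0"
}}

```text
clock: 4.4
tool_pos: [0.6493, -0.0043, 0.1315]
eef_rot: [[1.0, 0.017, 0.004], [0.017, -1.0, 0.002], [0.004, -0.002, -1.0]]
ft_force: [0.7, -0.9, -1.4]
width: 0.654
grip_force: 37.5
```

```bash
python3 plan.py 400,-247,130,29
```

```text
t 4.4 tcp [649.3  -4.3 131.5] q [ -5.  49.   2.  91.  -3.  40. -90.] w 0.654
[-2.535e+02  2.383e+02  1.000e-01] [ -0.   -0.2 -28. ]
```

{"method": "carry_out", "body": {
  "increments": "-10 9 0 0 -0.2 -1;-35 33 0 0 -0.2 -4;-68 64 0 0 -0.2 -7.5;-101 95 0 0 -0.2 -11.5;-134 126 0 0 -0.2 -15;-167 157 0 0 -0.2 -19;-200 188 0 0 -0.2 -22.5;-230 216 0 0 -0.2 -25.5;-247 232 0 0 -0.2 -27.5;-253.5 238 0 0 -0.2 -28"
}}

```text
clock: 5.4
tool_pos: [0.3942, -0.2488, 0.1281]
eef_rot: [[0.877, 0.481, -0.008], [0.481, -0.877, 0.001], [-0.007, -0.005, -1.0]]
ft_force: [-0.2, 0.3, -1.2]
width: 0.656
grip_force: 37.4
```

{"method": "carry_out", "body": {
  "increments": "0 0 0 0 0 0;0 0 0 0 0 0;0 0 0 0 0 0"
}}

```text
clock: 5.7
tool_pos: [0.4004, -0.2453, 0.1288]
eef_rot: [[0.873, 0.487, -0.002], [0.487, -0.873, 0.002], [-0.001, -0.002, -1.0]]
ft_force: [1.7, 0.3, -1.8]
width: 0.652
grip_force: 37.4
```

```bash
python3 plan.py 400,-247,27,29
```

```text
t 5.7 tcp [ 400.4 -245.3  128.8] q [ 31.  40.  -8. 122.  15.  19. -51.] w 0.652
[ -1.1   1.6 101.8] [-0.1  0.   0.2]
```

{"method": "carry_out", "body": {
  "increments": "-2 1 20 0 0 0;-2 1 45 0 0 0;-2 1 70 0 0 0;-2 1 85 0 0 0;-2 1 93 0 0 0;-2 1 98 0 0 0;-2 1 101 0 0 0;-2 1 101 0 0 0;-2 1 101 0 0 0"
}}

```text
clock: 6.6
tool_pos: [0.3977, -0.2486, 0.0284]
eef_rot: [[0.875, 0.485, -0.002], [0.485, -0.875, 0.0], [-0.002, -0.001, -1.0]]
ft_force: [0.2, 0.6, -1.9]
width: 0.651
grip_force: 37.5
```

{"method": "carry_out", "body": {
  "increments": "1 0 1.5 0 0 0;1 0 1.5 0 0 0;1 0 1.5 0 0 0"
}}

```text
clock: 6.9
tool_pos: [0.3986, -0.2481, 0.0267]
eef_rot: [[0.875, 0.485, -0.002], [0.485, -0.875, 0.001], [-0.002, -0.001, -1.0]]
ft_force: [0.1, 0.6, -0.7]
width: 0.654
grip_force: 37.5
```

{"method": "carry_out", "body": {
  "increments": "0 0 0 0 0 0;0 0 0 0 0 0;0 0 0 0 0 0;0 0 0 0 0 0;0 0 0 0 0 0",
  "hand": 85
}}

```text
clock: 7.4
tool_pos: [0.3981, -0.2479, 0.0264]
eef_rot: [[0.875, 0.485, -0.003], [0.485, -0.875, 0.001], [-0.002, -0.002, -1.0]]
ft_force: [0.2, -0.3, -1.1]
width: 0.995
grip_force: 0.0
```

{"method": "carry_out", "body": {
  "increments": "0 0 -10 0 0 0;0 0 -30 0 0 0;0 0 -65 0 0 0;0 0 -100 0 0 0;0 0 -103 0 0 0;0 0 -103 0 0 0"
}}

```text
clock: 8.0
tool_pos: [0.3989, -0.2485, 0.1307]
eef_rot: [[0.875, 0.485, -0.001], [0.485, -0.875, -0.0], [-0.001, 0.0, -1.0]]
ft_force: [-0.0, -0.2, -0.1]
width: 0.998
grip_force: 0.0
```

```bash
python3 plan.py 489.5,-87,130,-23.5 489.5,-87,24,-23.5 489.5,-87,130,-23.5 634,-198.5,130,2.4
```

```text
t 8.0 tcp [ 398.9 -248.5  130.7] q [ 32.  40.  -8. 122.  16.  20. -51.] w 0.998
[157.5 -97.3   0.6] [ 0.   0.  52.5]
[  0.   0. 106.] [0. 0. 0.]
[   0.    0. -106.] [0. 0. 0.]
[177.   44.6   0. ] [  0.    0.  -25.9]
```

{"method": "carry_out", "body": {
  "increments": "15 -9 0 0 0 5;37 -23 0 0 0 12;60 -37 0 0 0 19.5;82 -51 0 0 0 27;104 -65 0 0 0 34.5;127 -79 0 0 0 42;148 -91 0 0 0 49;157.5 -97.3 0 0 0 52.5;157.5 -97.3 0 0 0 52.5;157.5 -97.3 0 0 0 52.5"
}}

```text
clock: 9.0
tool_pos: [0.488, -0.087, 0.1284]
eef_rot: [[0.918, -0.397, -0.005], [-0.397, -0.918, 0.0], [-0.005, 0.002, -1.0]]
ft_force: [0.7, -0.5, -0.5]
width: 0.998
grip_force: 0.0
```

{"method": "carry_out", "body": {
  "increments": "0 0 0 0 0 0;0 0 0 0 0 0"
}}

```text
clock: 9.2
tool_pos: [0.4883, -0.0878, 0.1291]
eef_rot: [[0.917, -0.4, -0.004], [-0.4, -0.917, 0.0], [-0.004, 0.001, -1.0]]
ft_force: [0.3, -0.7, -0.5]
width: 0.998
grip_force: 0.0
```

```bash
python3 plan.py 489.5,-87,24,-23.5
python3 - <<'E'
from cell import read_camera
from h import *
s=read_camera("scene")
for k in("green","red"):
    for b in blobs(s,k,(.055,.008),140):
        if b[0][0]<400: print(k,*b)
E
```

```text
t 9.2 tcp [488.3 -87.8 129.1] q [  1.  41.   7. 118. -12.  22. -97.] w 0.998
[  1.1  -1.3 105.1] [ 0.1  0.2 -0.1]
red [187. 256.] [809.8  23.7] [53.5 60.1] 60.8
red [163. 220.] [ 820.7 -162.6] [25.9 47.3] 179.3
red [268. 201.] [492.8 -81.1] [25.3 49.6] 150.5
red [215. 207.] [ 635.  -195.6] [ 93.4 122.6] 2.3
red [310. 191.] [347.7 -60.3] [27.2 47.9] 119.8
```

{"method": "carry_out", "body": {
  "increments": "1 -1 20 0 0.2 0;1 -1 45 0 0.2 0;1 -1 70 0 0.2 0;1 -1 90 0 0.2 0;1 -1 100 0 0.2 0;1 -1 105 0 0.2 0;1 -1 105 0 0.2 0;1 -1 105 0 0.2 0"
}}

```text
clock: 10.05
tool_pos: [0.4905, -0.0862, 0.0249]
eef_rot: [[0.917, -0.399, 0.001], [-0.399, -0.917, -0.001], [0.002, 0.0, -1.0]]
ft_force: [-0.3, 0.1, 0.9]
width: 0.992
grip_force: 0.0
```

{"method": "carry_out", "body": {
  "increments": "0 0 0 0 0 0;0 0 0 0 0 0;0 0 0 0 0 0;0 0 0 0 0 0;0 0 0 0 0 0;0 0 0 0 0 0",
  "hand": 45
}}

```text
clock: 10.65
tool_pos: [0.4905, -0.086, 0.0251]
eef_rot: [[0.917, -0.399, 0.001], [-0.399, -0.917, -0.001], [0.002, 0.0, -1.0]]
ft_force: [-0.7, -0.1, 6.9]
width: 0.658
grip_force: 36.7
```

{"method": "carry_out", "body": {
  "increments": "0 0 -10 0 0 0;0 0 -25 0 0 0;0 0 -50 0 0 0;0 0 -75 0 0 0;0 0 -95 0 0 0;0 0 -106 0 0 0;0 0 -106 0 0 0;0 0 -106 0 0 0"
}}

```text
clock: 11.45
tool_pos: [0.4897, -0.0857, 0.13]
eef_rot: [[0.917, -0.398, -0.0], [-0.398, -0.917, -0.0], [-0.0, 0.001, -1.0]]
ft_force: [0.0, -1.1, -2.1]
width: 0.652
grip_force: 37.9
```

```bash
python3 plan.py 634,-198.5,130,2.4
```

```text
t 11.45 tcp [489.7 -85.7 130. ] q [  0.  41.   7. 118. -12.  22. -97.] w 0.652
[ 1.773e+02  4.600e+01 -1.000e-01] [  0.    0.  -25.9]
```

{"method": "carry_out", "body": {
  "increments": "8 2 0 0 0 -1;26 7 0 0 0 -4;50 13 0 0 0 -7.5;75 19 0 0 0 -11;100 26 0 0 0 -14.5;125 32 0 0 0 -18;150 39 0 0 0 -22;168 43.5 0 0 0 -24.5;177 46 0 0 0 -26;177 46 0 0 0 -26"
}}

```text
clock: 12.45
tool_pos: [0.6341, -0.1999, 0.1291]
eef_rot: [[0.999, 0.043, -0.001], [0.043, -0.999, -0.001], [-0.001, 0.001, -1.0]]
ft_force: [0.1, 0.9, -2.5]
width: 0.652
grip_force: 37.9
```

{"method": "carry_out", "body": {
  "increments": "0 0 0 0 0 0;0 0 0 0 0 0;0 0 0 0 0 0"
}}

```text
clock: 12.75
tool_pos: [0.6335, -0.1977, 0.1303]
eef_rot: [[0.999, 0.045, -0.001], [0.045, -0.999, -0.0], [-0.001, -0.0, -1.0]]
ft_force: [-0.4, -0.6, -2.0]
width: 0.65
grip_force: 37.9
```

```bash
python3 plan.py 634,-198.5,28,2.4
python3 - <<'E'
from cell import read_camera
from h import *
for n,t in("scene",140),("top",75):
  s=read_camera(n)
  for b in blobs(s,"green",(.055,.008),t):
        if b[0][0]<400: print(n,*b)
E
```

```text
t 12.75 tcp [ 633.5 -197.7  130.3] q [ 13.  50.   0.  88.  -0.  42. -74.] w 0.65
[  0.6   0.8 102.3] [-0.   0.   0.2]
scene [270. 183.] [ 429.9 -189.3] [ 79.8 116.2] 30.1
```

{"method": "carry_out", "body": {
  "increments": "0 1 20 0 0 0;0 1 45 0 0 0;0 1 70 0 0 0;0 1 85 0 0 0;0 1 93 0 0 0;0 1 98 0 0 0;0 1 101 0 0 0;0 1 102 0 0 0;0 1 102 0 0 0;0 1 102 0 0 0"
}}

```text
clock: 13.85
tool_pos: [0.6345, -0.1998, 0.029]
eef_rot: [[0.999, 0.044, 0.001], [0.044, -0.999, -0.001], [0.001, 0.001, -1.0]]
ft_force: [-0.5, 0.4, -1.5]
width: 0.656
grip_force: 37.9
```

{"method": "carry_out", "body": {
  "increments": "0 -1 1 0 0 0;0 -1 1 0 0 0;0 -1 1 0 0 0"
}}

```text
clock: 14.15
tool_pos: [0.6345, -0.1993, 0.0282]
eef_rot: [[0.999, 0.043, 0.001], [0.043, -0.999, -0.001], [0.001, 0.002, -1.0]]
ft_force: [-1.4, -1.0, 4.5]
width: 0.652
grip_force: 38.5
```

{"method": "carry_out", "body": {
  "increments": "0 0 0 0 0 0;0 0 0 0 0 0;0 0 0 0 0 0;0 0 0 0 0 0;0 0 0 0 0 0",
  "hand": 85
}}

```text
clock: 14.65
tool_pos: [0.634, -0.1986, 0.0272]
eef_rot: [[0.999, 0.044, -0.0], [0.044, -0.999, -0.0], [-0.0, 0.0, -1.0]]
ft_force: [1.0, -0.6, -0.4]
width: 0.992
grip_force: 0.0
```

{"method": "carry_out", "body": {
  "increments": "0 0 -10 0 0 0;0 0 -30 0 0 0;0 0 -65 0 0 0;0 0 -100 0 0 0;0 0 -103 0 0 0;0 0 -103 0 0 0"
}}

```text
clock: 15.25
tool_pos: [0.6349, -0.1989, 0.1322]
eef_rot: [[0.999, 0.044, 0.003], [0.044, -0.999, -0.001], [0.003, 0.002, -1.0]]
ft_force: [-0.3, -0.6, -0.3]
width: 0.994
grip_force: 0.0
```

```bash
python3 plan.py 515,395.5,130,11.2 515,395.5,24,11.2 515,395.5,130,11.2 460,97.5,130,23.5
```

```text
t 15.25 tcp [ 634.9 -198.9  132.2] q [ 13.  50.   0.  88.  -0.  42. -74.] w 0.994
[ -93.8 -599.1    1. ] [ 0.1 -0.2 -8.7]
[  0.   0. 106.] [0. 0. 0.]
[   0.    0. -106.] [0. 0. 0.]
[-111.8  281.6    0. ] [  0.    0.  -12.3]
```

Now a long unloaded traverse in two calls.

{"method": "carry_out", "body": {
  "increments": "-3 -20 0 0 0 0;-10 -60 0 0 0 -1;-17 -105 0 0 0 -2;-24 -150 0 0 0 -2;-31 -195 0 0 0 -3;-38 -240 0 0 0 -3;-45 -285 0 0 0 -4;-52 -330 0 0 0 -5;-58 -370 0 0 0 -5;-62 -400 0 0 0 -6"
}}

```text
clock: 16.25
tool_pos: [0.5523, 0.2017, 0.1288]
eef_rot: [[0.988, 0.152, -0.003], [0.152, -0.988, -0.0], [-0.003, -0.0, -1.0]]
ft_force: [0.7, 0.2, 0.4]
width: 0.997
grip_force: 0.0
```

{"method": "carry_out", "body": {
  "increments": "0 0 0 0 0 0;0 0 0 0 0 0"
}}

```text
clock: 16.45
tool_pos: [0.5535, 0.1985, 0.129]
eef_rot: [[0.989, 0.15, -0.002], [0.15, -0.989, -0.002], [-0.002, 0.001, -1.0]]
ft_force: [0.1, -0.2, -0.2]
width: 1.0
grip_force: 0.0
```

```bash
python3 plan.py 515,395.5,130,11.2
```

```text
t 16.45 tcp [553.5 198.5 129. ] q [ -26.   46.    4.  102.   -5.   33. -101.] w 1.0
[  -8.6 -200.5   -1.2] [ 0.1  0.1 -2.6]
```

{"method": "carry_out", "body": {
  "increments": "0 -20 -1 0 0 0;-2 -50 -1 0 0 -1;-4 -80 -1 0 0 -1;-5 -110 -1 0 0 -2;-7 -140 -1 0 0 -2;-8 -170 -1 0 0 -2.6;-8.6 -190 -1 0 0 -2.6;-8.6 -200.5 -1 0 0 -2.6;-8.6 -200.5 -1 0 0 -2.6;-8.6 -200.5 -1 0 0 -2.6"
}}

```text
clock: 17.45
tool_pos: [0.5173, 0.3929, 0.1308]
eef_rot: [[0.982, 0.19, 0.0], [0.19, -0.982, -0.003], [-0.0, 0.003, -1.0]]
ft_force: [0.1, -1.1, -0.6]
width: 0.995
grip_force: 0.0
```

{"method": "carry_out", "body": {
  "increments": "0 0 0 0 0 0;0 0 0 0 0 0"
}}

```text
clock: 17.65
tool_pos: [0.5171, 0.3936, 0.1311]
eef_rot: [[0.982, 0.19, 0.0], [0.19, -0.982, -0.002], [0.0, 0.002, -1.0]]
ft_force: [-0.1, 0.9, -0.5]
width: 0.998
grip_force: 0.0
```

```bash
python3 plan.py 515,395.5,24,11.2
python3 - <<'E'
from cell import read_camera
from h import *
s=read_camera("scene");cv2.imwrite("pics/s1.png",cv2.resize(s["color"][100:300,130:400,::-1],(780,578)))
E
```

```text
t 17.65 tcp [517.1 393.6 131.1] q [ -45.   49.    6.   91.   -7.   40. -114.] w 0.998
[ -1.7  -2.5 107.1] [ 0.1 -0.  -0.2]
```

View pics/s1.png

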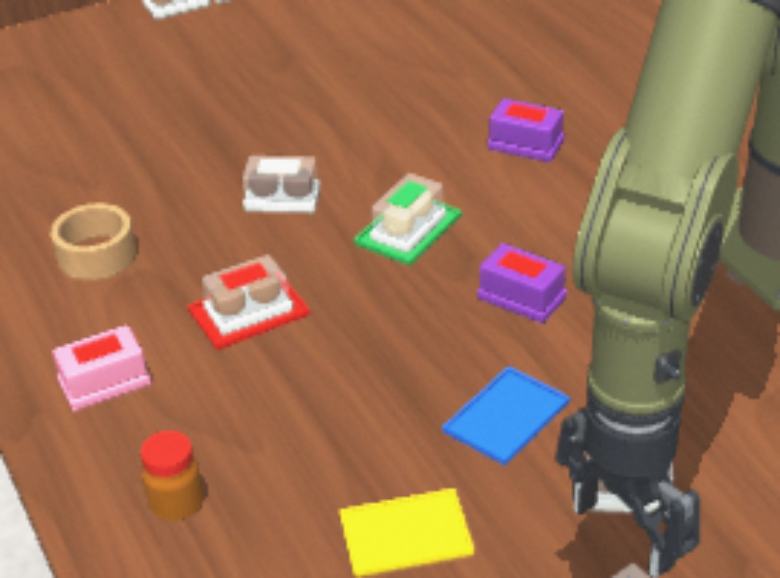

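The crop shows the green pack (crop 407,210) and the red pack (245,295) upright inside their trays. The blue and yellow trays are clear, and the gripper is over the blue pack.

{"method": "carry_out", "body": {
  "increments": "-1.7 -2.5 20 0 0 0;-1.7 -2.5 45 0 0 0;-1.7 -2.5 70 0 0 0;-1.7 -2.5 90 0 0 0;-1.7 -2.5 101 0 0 0;-1.7 -2.5 107 0 0 0;-1.7 -2.5 107 0 0 0;-1.7 -2.5 107 0 0 0"
}}

```text
clock: 18.5
tool_pos: [0.5149, 0.3977, 0.0248]
eef_rot: [[0.981, 0.193, 0.001], [0.193, -0.981, 0.0], [0.001, -0.0, -1.0]]
ft_force: [0.2, -0.0, -0.2]
width: 0.994
grip_force: 0.0
```

{"method": "carry_out", "body": {
  "increments": "0 0 0 0 0 0;0 0 0 0 0 0;0 0 0 0 0 0;0 0 0 0 0 0;0 0 0 0 0 0;0 0 0 0 0 0",
  "hand": 45
}}

```text
clock: 19.1
tool_pos: [0.5148, 0.3977, 0.0249]
eef_rot: [[0.981, 0.193, 0.001], [0.193, -0.981, 0.0], [0.001, 0.0, -1.0]]
ft_force: [-0.0, -0.6, 6.9]
width: 0.649
grip_force: 38.8
```

{"method": "carry_out", "body": {
  "increments": "0 0 -10 0 0 0;0 0 -25 0 0 0;0 0 -50 0 0 0;0 0 -75 0 0 0;0 0 -95 0 0 0;0 0 -106 0 0 0;0 0 -106 0 0 0;0 0 -106 0 0 0"
}}

```text
clock: 19.9
tool_pos: [0.5137, 0.3972, 0.1296]
eef_rot: [[0.981, 0.193, -0.001], [0.193, -0.981, -0.001], [-0.001, 0.001, -1.0]]
ft_force: [0.3, -0.8, -2.7]
width: 0.653
grip_force: 38.0
```

```bash
python3 plan.py 460,97.5,130,23.5
```

```text
t 19.9 tcp [513.7 397.2 129.6] q [ -45.   49.    6.   91.   -7.   40. -114.] w 0.653
[-110.5  283.7   -0. ] [  0.    0.1 -12.4]
```

{"method": "carry_out", "body": {
  "increments": "-5 12 0 0 0 -1;-15 39 0 0 0 -2;-28 72 0 0 0 -3;-41 106 0 0 0 -5;-54 140 0 0 0 -6;-68 174 0 0 0 -8;-81 208 0 0 0 -9;-94 241 0 0 0 -11;-105 269 0 0 0 -12;-110.5 283.7 0 0 0 -12.4"
}}

```text
clock: 20.9
tool_pos: [0.4587, 0.094, 0.1292]
eef_rot: [[0.918, 0.396, -0.004], [0.396, -0.918, -0.003], [-0.005, 0.001, -1.0]]
ft_force: [0.3, -0.4, -1.6]
width: 0.652
grip_force: 38.0
```

{"method": "carry_out", "body": {
  "increments": "0 0 0 0 0 0;0 0 0 0 0 0;0 0 0 0 0 0;0 0 0 0 0 0"
}}

```text
clock: 21.3
tool_pos: [0.4607, 0.0993, 0.1299]
eef_rot: [[0.916, 0.401, 0.0], [0.401, -0.916, 0.0], [0.0, -0.0, -1.0]]
ft_force: [-0.0, 0.2, -2.4]
width: 0.65
grip_force: 38.0
```

```bash
python3 plan.py 460,97.5,28,23.5
```

```text
t 21.3 tcp [460.7  99.3 129.9] q [-17.  40.  -1. 122.   3.  18. -87.] w 0.65
[ -1.4   1.4 101.9] [-0.  -0.   0.1]
```

{"method": "carry_out", "body": {
  "increments": "-1 1 20 0 0 0;-1 1 45 0 0 0;-1 1 70 0 0 0;-1 1 85 0 0 0;-1 1 93 0 0 0;-1 1 98 0 0 0;-1 1 101 0 0 0;-1 1 102 0 0 0;-1 1 102 0 0 0;-1 1 102 0 0 0"
}}

```text
clock: 22.3
tool_pos: [0.4603, 0.0964, 0.0286]
eef_rot: [[0.917, 0.399, 0.001], [0.399, -0.917, -0.0], [0.001, 0.001, -1.0]]
ft_force: [-0.1, 0.4, -1.6]
width: 0.649
grip_force: 38.0
```

{"method": "carry_out", "body": {
  "increments": "0 0 0.5 0 0 0;0 0 0.5 0 0 0"
}}

```text
clock: 22.5
tool_pos: [0.4601, 0.0964, 0.0278]
eef_rot: [[0.917, 0.399, 0.001], [0.399, -0.917, -0.0], [0.0, 0.001, -1.0]]
ft_force: [-0.1, -0.4, -0.8]
width: 0.655
grip_force: 38.0
```

{"method": "carry_out", "body": {
  "increments": "0 0 0 0 0 0;0 0 0 0 0 0;0 0 0 0 0 0;0 0 0 0 0 0;0 0 0 0 0 0",
  "hand": 85
}}

```text
clock: 23.0
tool_pos: [0.46, 0.0964, 0.0277]
eef_rot: [[0.917, 0.399, 0.0], [0.399, -0.917, -0.001], [-0.0, 0.001, -1.0]]
ft_force: [-0.2, -0.6, -0.0]
width: 0.998
grip_force: 0.0
```

{"method": "carry_out", "body": {
  "increments": "0 0 -10 0 0 0;0 0 -30 0 0 0;0 0 -65 0 0 0;0 0 -100 0 0 0;0 0 -103 0 0 0;0 0 -103 0 0 0"
}}

```text
clock: 23.6
tool_pos: [0.4605, 0.0965, 0.1319]
eef_rot: [[0.917, 0.399, 0.003], [0.399, -0.917, 0.0], [0.003, 0.001, -1.0]]
ft_force: [-0.6, 0.3, -0.7]
width: 0.992
grip_force: 0.0
```

```bash
python3 plan.py 407.5,250.3,130,148.5 407.5,250.3,24,148.5 407.5,250.3,130,148.5 629,192,130,164.6
```

```text
t 23.6 tcp [460.5  96.5 131.9] q [-16.  39.  -2. 122.   3.  18. -87.] w 0.992
[  12.7 -162.2    1.8] [   0.2   -0.  -125. ]
[  0.   0. 106.] [0. 0. 0.]
[   0.    0. -106.] [0. 0. 0.]
[-219.3   66.     0. ] [  0.    0.  -16.1]
```

{"method": "carry_out", "body": {
  "increments": "1 -10 1 0 0 -5;2 -25 1 0 0 -12;4 -43 1 0 0 -20;5 -61 1 0 0 -28;6 -79 1 0 0 -36;8 -97 1 0 0 -44;9 -115 1 0 0 -52;11 -133 1 0 0 -60;12 -150 1 0 0 -67;12.7 -162 1 0 0 -71"
}}

```text
clock: 24.6
tool_pos: [0.4058, 0.2509, 0.1285]
eef_rot: [[-0.084, 0.996, -0.002], [0.996, 0.084, -0.001], [-0.001, -0.002, -1.0]]
ft_force: [-0.3, 0.3, 0.3]
width: 0.995
grip_force: 0.0
```

{"method": "carry_out", "body": {
  "increments": "0 0 0 0 0 -6;0 0 0 0 0 -13;0 0 0 0 0 -20;0 0 0 0 0 -28;0 0 0 0 0 -36;0 0 0 0 0 -44;0 0 0 0 0 -51;0 0 0 0 0 -54;0 0 0 0 0 -54;0 0 0 0 0 -54"
}}

```text
clock: 25.6
tool_pos: [0.4067, 0.2497, 0.129]
eef_rot: [[-0.852, 0.524, -0.001], [0.524, 0.852, -0.001], [0.0, -0.002, -1.0]]
ft_force: [-0.8, 0.3, -0.4]
width: 0.994
grip_force: 0.0
```

{"method": "carry_out", "body": {
  "increments": "0 0 0 0 0 0;0 0 0 0 0 0"
}}

```text
clock: 25.8
tool_pos: [0.4069, 0.25, 0.1294]
eef_rot: [[-0.852, 0.523, -0.0], [0.523, 0.852, -0.001], [-0.0, -0.001, -1.0]]
ft_force: [0.1, 0.2, 0.5]
width: 0.996
grip_force: 0.0
```

```bash
python3 plan.py 407.5,250.3,24,148.5
```

```text
t 25.8 tcp [406.9 250.  129.4] q [-19.  42. -30. 120.  44.  29. -23.] w 0.996
[ -0.3   0.6 105.4] [-0.  0. -0.]
```

{"method": "carry_out", "body": {
  "increments": "0 0 20 0 0 0;0 0 45 0 0 0;0 0 70 0 0 0;0 0 90 0 0 0;0 0 100 0 0 0;0 0 105 0 0 0;0 0 105 0 0 0;0 0 105 0 0 0"
}}

```text
clock: 26.6
tool_pos: [0.4072, 0.2502, 0.0249]
eef_rot: [[-0.853, 0.522, 0.001], [0.522, 0.853, -0.0], [-0.001, 0.0, -1.0]]
ft_force: [0.2, -0.7, 0.1]
width: 0.996
grip_force: 0.0
```

{"method": "carry_out", "body": {
  "increments": "0 0 0 0 0 0;0 0 0 0 0 0;0 0 0 0 0 0;0 0 0 0 0 0;0 0 0 0 0 0;0 0 0 0 0 0",
  "hand": 45
}}

```text
clock: 27.2
tool_pos: [0.4074, 0.2503, 0.0252]
eef_rot: [[-0.853, 0.523, 0.001], [0.523, 0.853, 0.0], [-0.001, 0.001, -1.0]]
ft_force: [0.1, -0.1, 5.5]
width: 0.65
grip_force: 37.7
```

{"method": "carry_out", "body": {
  "increments": "0 0 -10 0 0 0;0 0 -25 0 0 0;0 0 -50 0 0 0;0 0 -75 0 0 0;0 0 -95 0 0 0;0 0 -106 0 0 0;0 0 -106 0 0 0;0 0 -106 0 0 0"
}}

```text
clock: 28.0
tool_pos: [0.4069, 0.2496, 0.13]
eef_rot: [[-0.853, 0.523, -0.0], [0.523, 0.853, -0.001], [-0.0, -0.001, -1.0]]
ft_force: [0.7, 0.5, -1.4]
width: 0.652
grip_force: 37.5
```

```bash
python3 plan.py 629,192,130,164.6
```

```text
t 28.0 tcp [406.9 249.6 130. ] q [-18.  43. -31. 120.  45.  29. -24.] w 0.652
[-219.5   67.     0. ] [ -0.1   0.  -16.1]
```

{"method": "carry_out", "body": {
  "increments": "-10 3 0 0 0 -1;-32 10 0 0 0 -2;-60 18 0 0 0 -4;-88 27 0 0 0 -6;-116 35 0 0 0 -8;-144 44 0 0 0 -10;-172 52 0 0 0 -12;-198 60 0 0 0 -14;-214 65 0 0 0 -15.5;-219.5 67 0 0 0 -16"
}}

```text
clock: 29.0
tool_pos: [0.6302, 0.1908, 0.1283]
eef_rot: [[-0.963, 0.269, -0.001], [0.269, 0.963, -0.003], [0.0, -0.003, -1.0]]
ft_force: [0.6, 0.1, -1.8]
width: 0.653
grip_force: 37.6
```

{"method": "carry_out", "body": {
  "increments": "0 0 0 0 0 0;0 0 0 0 0 0;0 0 0 0 0 0;0 0 0 0 0 0"
}}

```text
clock: 29.4
tool_pos: [0.6283, 0.1931, 0.1307]
eef_rot: [[-0.964, 0.266, -0.0], [0.266, 0.964, -0.001], [0.0, -0.001, -1.0]]
ft_force: [0.1, -1.0, -1.4]
width: 0.653
grip_force: 37.6
```

```bash
python3 plan.py 629,192,28,164.6
```

```text
t 29.4 tcp [628.3 193.1 130.7] q [ -1.  55. -41.  88.  42.  54.  19.] w 0.653
[ -1.   -0.8 102.7] [-0. -0. -0.]
```

{"method": "carry_out", "body": {
  "increments": "-1 -1 20 0 0 0;-1 -1 45 0 0 0;-1 -1 70 0 0 0;-1 -1 85 0 0 0;-1 -1 93 0 0 0;-1 -1 98 0 0 0;-1 -1 101 0 0 0;-1 -1 102 0 0 0;-1 -1 102 0 0 0;-1 -1 102 0 0 0"
}}

```text
clock: 30.4
tool_pos: [0.6302, 0.1914, 0.0292]
eef_rot: [[-0.964, 0.267, 0.001], [0.267, 0.964, -0.0], [-0.001, 0.0, -1.0]]
ft_force: [0.9, -0.8, -1.1]
width: 0.652
grip_force: 37.6
```

{"method": "carry_out", "body": {
  "increments": "0 0 0.5 0 0 0;0 0 0.5 0 0 0"
}}

```text
clock: 30.6
tool_pos: [0.63, 0.1912, 0.0284]
eef_rot: [[-0.964, 0.267, 0.001], [0.267, 0.964, -0.0], [-0.001, -0.0, -1.0]]
ft_force: [-0.4, -1.1, -1.1]
width: 0.651
grip_force: 37.7
```

Release, rise clear, then step back towards the robot's left for a final check.

{"method": "carry_out", "body": {
  "increments": "0 0 0 0 0 0;0 0 0 0 0 0;0 0 0 0 0 0;0 0 0 0 0 0;0 0 0 0 0 0",
  "hand": 85
}}

```text
clock: 31.1
tool_pos: [0.6299, 0.1913, 0.0281]
eef_rot: [[-0.964, 0.267, 0.0], [0.267, 0.964, -0.001], [-0.0, -0.0, -1.0]]
ft_force: [0.1, -0.4, -0.0]
width: 0.993
grip_force: 0.0
```

{"method": "carry_out", "body": {
  "increments": "0 0 -10 0 0 0;0 0 -30 0 0 0;0 0 -65 0 0 0;0 0 -100 0 0 0;0 0 -140 0 0 0;0 0 -180 0 0 0;0 0 -180 0 0 0"
}}

```text
clock: 31.8
tool_pos: [0.6328, 0.1944, 0.2166]
eef_rot: [[-0.964, 0.267, 0.012], [0.267, 0.964, 0.006], [-0.01, 0.009, -1.0]]
ft_force: [0.9, 0.4, 0.9]
width: 0.993
grip_force: 0.0
```

{"method": "carry_out", "body": {
  "increments": "30 30 0 0 0 0;60 65 0 0 0 0;90 100 0 0 0 0;120 140 0 0 0 0;150 180 0 0 0 0;170 210 0 0 0 0;180 230 0 0 0 0;180 230 0 0 0 0;180 230 0 0 0 0;180 230 0 0 0 0"
}}

```text
clock: 32.8
tool_pos: [0.519, 0.4592, 0.2082]
eef_rot: [[-0.963, 0.269, 0.001], [0.269, 0.963, -0.002], [-0.002, -0.002, -1.0]]
ft_force: [0.3, -0.2, -0.3]
width: 0.995
grip_force: 0.0
```

```bash
python3 - <<'E'
from cell import *
from h import *
HUE.update(yellow=(25,35))
s=read_camera("scene");t=read_camera("top")
print(get_obs()["tool_pos"])
a=s["color"][80:340,120:400,::-1];b=t["color"][80:340,110:440,::-1]
cv2.imwrite("pics/f.png",np.hstack([cv2.resize(a,(380,353)),cv2.resize(b,(420,353))]))
for n,(c,T) in dict(scene=(s,dict(red=150,yellow=150,green=140,blue=150)),top=(t,dict(red=110,yellow=45,green=75,blue=95))).items():
    for k,v in T.items():
        for r in blobs(c,k,(.055,.008),v):
            if r[0][0]<440 and r[0][1]<290: print(n,k,*r)
E
```

```text
[0.5190316  0.45919418 0.20804429]
scene red [187. 256.] [809.8  23.7] [53.5 60.1] 60.8
scene red [163. 220.] [ 820.7 -161.9] [24.3 47.3] 179.3
scene red [216. 210.] [ 652.  -141.4] [ 88.7 117.4] 2.3
scene red [214. 195.] [ 633.9 -198.8] [27.6 48.4] 179.9
scene red [310. 191.] [347.7 -60.3] [27.2 47.9] 119.8
scene yellow [271. 287.] [646.9 231.8] [ 83.6 114.2] 164.7
scene yellow [269. 271.] [629.9 191.6] [28.4 48.4] 163.6
scene green [270. 183.] [ 429.6 -189.3] [ 79.4 115.7] 30.1
scene blue [304. 248.] [486.2 141.2] [ 80.2 116.2] 23.9
scene blue [304. 231.] [461.   96.6] [25.7 49.3] 22.0
top red [268. 270.] [341.6  32.8] [38.5 57.9] 89.0
top red [304. 268.] [345.6 -65. ] [25.5 48.3] 119.7
top red [347. 167.] [ 633.4 -200.1] [ 86.1 122.1] 2.4
top red [336. 100.] [ 817.9 -167.3] [22.9 47.6] 178.1
top red [264. 101.] [817.6  39.2] [48.3 52.8] 179.1
top yellow [161. 279.] [304.9 328. ] [273.6 774.4] 45.4
top yellow [ 27. 197.] [560.  751.8] [165.3 253.3] 71.3
top yellow [213. 170.] [629.  190.8] [ 85.2 121.3] 164.4
top green [366. 247.] [ 399.2 -248.3] [ 83.1 118.7] 29.0
top blue [247. 228.] [458.7  96.5] [ 82.2 118.2] 23.2
```

View pics/f.png

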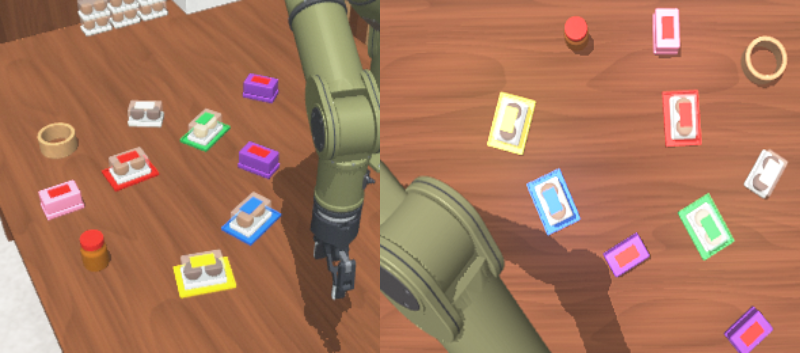

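Both views show all four packs upright and centred in their own trays, in the right panel at red (683,118), yellow (511,122), blue (553,201) and green (706,226). The measured label centres are within about 2 mm of the tray centres, except green, whose label merges with its tray and was checked by eye. The white pack and the jar have not moved.

```bash
python3 -c "from cell import *;print(sign_off())"
```

```text
the job is handed in; nothing more can be done
None
```

I handed the job in after about 33 s of the 96 s allowed, with all four coloured-label packs standing upright in their matching trays and the white-labelled pack and jar left where they stood; no verdict was returned.

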